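Slide a spacer along the jig rail into its corner pocket

ROBOT

A 7-joint arm with a two-finger parallel gripper is mounted at the origin on a cart in front of the work surface, level with it; the furniture and walls round the work are solid. World frame = base frame: x ahead of the robot, y to its left, z up, the work surface at z = 0. Lengths are in m, angles in rad, forces in N, time in s.
With the tool pointing down it reaches from about 0.425 to 0.875 m from the base axis. Payload 4.7 kg.
Tool frame: the origin (TCP) lies on the centre line of the jaws, within the pads' length; the fingertips stand 8 mm ahead of it and the grasp point (between the pads) lies 11 mm behind it; z points along the fingers, y is the line along which they close (so a half turn about z gives the same grasp; the last joint's range is limited). The gripper opens to 85 mm and grips with 20 to 120 N. Pads are 22 mm wide; open, the fingers measure 114 mm over their backs; the gripper's body (76 mm by 85 mm) begins 54 mm behind the grasp point. The pads swing forward as they close: fully open they stand 13 mm farther back than shut.
Start: joints at [-1.237, 0.321, -0.07, 1.45, 0.023, 1.371, -0.057], TCP at [0.204, 0.617, 0.206] pointing down, gripper open.
Joint ranges: [-2.86, 2.86], [-0.3, 2.09], [-1.38, 1.24], [0.06, 2.45], [-1.56, 4.7], [0.09, 2.05], [-2.69, 2.69]. Speed limits (rad/s): [2.57, 2.57, 3.14, 3.14, 3.14, 3.14, 3.14].

INTERFACE

Orientations are given as a unit quaternion [w, x, y, z].
In Python, from plant import telemetry, optics, ticket gives the robot as it stands.
- The arm moves only by the tool jog_arm, never from a script. Its argument "motion" is a list of rows, each an object of numbers: "claw": the opening, from 0 (shut) to 1 (fully open); "dx", "dy", "dz": the shift along the world's x, y, z normalised to -1 to 1, where 1 is 0.05 m; "twist": the turn about the world's z normalised to -1 to 1, where 1 is 45 degrees. A call has 1 to 12 rows; each row shifts and turns the commanded pose from where the row before left it; what a row does not reach is not made up. A row lasts 1/10 s, in which the tool goes at most 50 mm and 8.59 degrees, less where a joint would pass 70% of its speed; a pose out of reach is approached as far as the arm can. A call with a number of a shift or a turn outside -1 to 1 is refused whole. A call with a gripper value outside its range is refused whole. The fingers move at their own pace and stop on an object; "newtons" is the grip in N (left out, the last holds). Time passes only in rows, so rows that do not move let the fingers close. It gives the time, the measured TCP pose, the force, the opening and the grip force at its end, in the units of the state.
- telemetry.observe(): the state, without advancing time (a new reading comes with each control period).
- optics.snapshot(name): name is "scene" or "top"; returns a dict with "frame" (420x560x3 uint8, red, green, blue), "fx", "fy", "cx", "cy" (pixels), "k1" (the pictures are not rectified: a ray, as slopes to the right and down, at radius r is drawn at 1 + k1 r^2 times it, then the intrinsics apply), "R" (3x3) and "t" (3): a world point X has camera coordinates R X + t. Camera axes: x right, y down, z forward; pixel columns grow to the right and rows downward; lengths in m; the calibration is good to about 2 mm. A picture is of the moment at which its call begins. There is no depth.
- ticket.sign_off(): hands the job in; it is judged then, once.
The state is a dict: "time_s": time; "q": joint angles; "dq": joint speeds; "tau": joint torques, N m; "tool_pos": TCP position; "eef_rot": TCP orientation; "contact_force": force on the tool from outside, world axes, zero at the start; "ft_torque": the same for the moment, N m; "width": finger opening in m; "grasp_force": force on a finger pad.
Only numpy, scipy, OpenCV 4.12 (cv2) and the standard library are available. Lean on these libraries where they do the work, as an engineer would, in place of code of your own. Each camera call takes 0.05 s, during which the arm holds its last target. There are 200 camera calls.

TASK

Without picking anything up, use the fingertips to push the larger of the two round spacers straight across the jig plate until it lies against the rail, then drag it along the rail, keeping it against the rail all the way, until it sits fully home in the corner pocket, touching both the rail and the end stop. Leave the smaller spacer and the loose things around the jig where they are, and finish clear of everything.

Things in the scene. Friction and masses are not known exactly. Their poses are not given: they have to be found in the camera images.
- jig: Loading jig fixed to the bench: aluminium plate 130 (own x) x 200 (own y) mm on feet, its top 22 mm above the bench; origin on the bench under its centre. Steel walls 12 mm above the plate (tops 34 mm above the bench): rail along the far +x edge, inner face at x=+51 mm; end stop at the -y end (right), inner face at y=-86, spanning x=-17 to +51. Drag direction is -y. Screw heads: 4 mm on the walls, 1 mm on the plate.
- seat (a point): Point on the jig's plate top, 22 mm above the bench, where the large spacer's underside centre lies when fully home in the pocket: 22 mm from rail and stop faces, at (29, -64, 22) mm in the jig's frame, axes as the jig's. A keeper block (16 x 24 x 12 mm high, inner face 26 mm from this point towards -x, from y=-22 to +2 mm of it) closes the pocket's near side, so it is open only towards +y.
- large_spacer: The larger plain steel spacer: a round disc 44 mm in diameter, 14 mm high, 0.12 kg, dark bore drawn in the middle (solid to touch). Ground steel: friction about 0.3 on plate, rail and stop. Origin at the centre of its underside, z up. It lies flat on the jig plate, 55 to 75 mm nearer the robot than its place at the rail and 75 mm or more before the pocket.
- small_spacer: The smaller steel spacer: a disc 30 mm in diameter, 14 mm high, lying flat on the plate beside the large one; origin at the centre of its underside. Leave it where it is.
- parts_cup: Small dark cup of screws, 58 mm across, 30 mm high, loose on the bench behind the rail. Origin under its centre. Leave alone.
- thread_bottle: Small bottle, 27 mm across, 82 mm high, standing on the bench behind the rail near the pocket end. Origin under its centre. Leave alone.
- hex_key: Loose hex key, 33 x 88 x 5 mm, lying on the bench at the robot's side of the jig near its pocket end. Leave alone.
- tape_roll: Roll of black tape, 62 mm across, 19 mm high, lying on the bench to the right. Leave alone.
- small_notebook: Small closed notebook, 115 x 79 x 14 mm, lying on the bench far to the right. Leave alone.
Mind the look-alikes: they are no part of the job. Leave any green or yellow look-alike of the large_spacer alone.

How it is judged:
By the outcome, as a careful person would: the job done as asked, in the order asked, and still so for the second after the job is handed in, with the robot touching nothing.
It also fails if it takes over 50 s, if anything falls off the work surface, if the arm or the gripper's body presses on something with over 40 N, if the wrist force passes 120 N, or if a joint passes its speed limit or range.

## Working session

There is one attempt and no reset: what is moved stays moved. The work goes in short steps, Python scripts to look and compute and a tool call to move; the robot and the scene stay as the last step left them, time stands still between calls to the robot, and variables do not carry over. Pictures are saved under pics/ and viewed, at most 10 in all, crops included, and the job is handed in when it is done.

Besides the shell and the picture viewer there is one more tool, called after "Emit:" as name(argument=value, ...) on one line, values as JSON. jog_arm: Moves the arm, as the interface text tells. Scaled input: -1 to 1 covers 0.05 m each way for a shift and 45 degrees each way for a turn. Its arguments: {"type":"object","properties":{"motion":{"type":"array"},"newtons":{"type":"number"}},"required":["motion"]}

```bash
mkdir -p pics; cat > h.py <<'E'
import numpy as np, cv2
from plant import telemetry, optics, ticket
def snap(n):
    s=optics.snapshot(n); s['R']=np.array(s['R']); s['t']=np.array(s['t']); return s
def save(s,name): cv2.imwrite('pics/'+name,cv2.cvtColor(s['frame'],cv2.COLOR_RGB2BGR))
def KD(s): return np.array([[s['fx'],0,s['cx']],[0,s['fy'],s['cy']],[0,0,1.]]),np.array([s['k1'],0,0,0,0.])
def ray(s,px,z):
    K,D=KD(s); p=cv2.undistortPoints(np.array(px,float).reshape(-1,1,2),K,D).reshape(-1,2)
    d=np.c_[p,np.ones(len(p))]@s['R']; c=-s['R'].T@s['t']
    return c+d*((z-c[2])/d[:,2])[:,None]
def proj(s,X):
    K,D=KD(s); return cv2.projectPoints(np.array(X,float).reshape(-1,1,3),cv2.Rodrigues(s['R'])[0],s['t'],K,D)[0].reshape(-1,2)
E
python3 - <<'E'
from h import *
for n in('top','scene'):
    s=snap(n); save(s,n+'0.png'); print(n,s['fx'],s['k1'],-s['R'].T@s['t'],s['R'].round(2).tolist())
print(telemetry.observe())
E
```

```text
top 415.4265247608588 -0.019073594955670486 [0.4678596  0.10032441 0.93846916] [[-0.01, -1.0, 0.03], [-1.0, 0.01, -0.08], [0.08, -0.03, -1.0]]
scene 476.8628914262546 -0.09752376542550233 [0.38168876 0.53368254 0.86599424] [[-0.93, -0.36, 0.01], [-0.31, 0.8, -0.51], [0.18, -0.47, -0.86]]
{'time_s': 0.1, 'q': array([-1.23688233,  0.3217623 , -0.0701025 ,  1.45157084,  0.02257869,
        1.370788  , -0.05690254]), 'dq': array([ 0.00035298, -0.0019979 ,  0.00152107, -0.00248638,  0.00147684,
        0.00095511, -0.00199697]), 'tau': array([-2.86537461e-04, -4.94878364e+01, -3.83896362e-01, -3.15210664e+01,
        1.30856875e-02,  7.51749321e-03, -3.20277172e-05]), 'tool_pos': array([0.20421597, 0.61652749, 0.20471536]), 'eef_rot': array([-1.05482666e-04,  1.59207411e-01,  9.87244773e-01, -8.64348174e-04]), 'contact_force': array([-0.47620065, -0.62522552, -0.36863779]), 'ft_torque': array([-0.02146928,  0.00403513, -0.00826898]), 'grasp_force': 0.0, 'width': 0.08543557980253506}
```

View pics/top0.png

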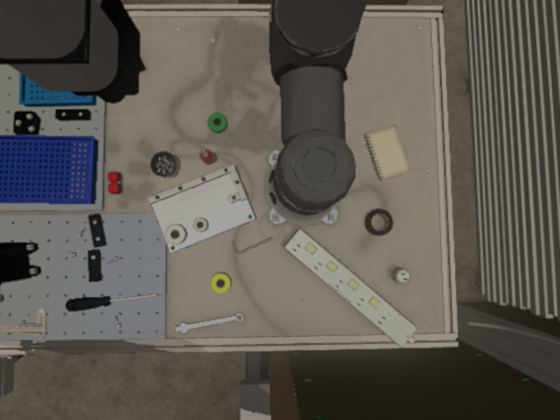

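View pics/scene0.png

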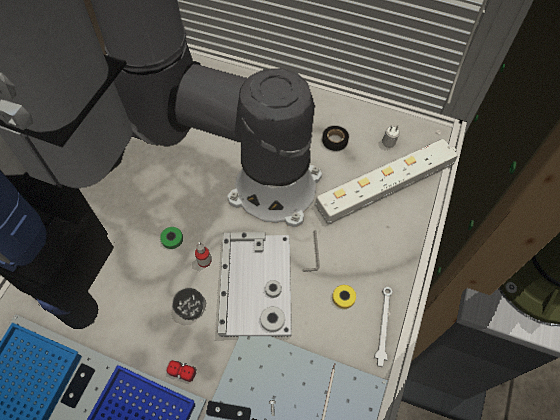

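Top view: jig plate around (203,208), with the rail on its upper edge, two discs at about (176,234) and (200,225), and look-alikes in green (217,122) and yellow (221,283). A white-flanged arm stands at (310,170), to the right of the jig. The scene view shows the same: discs at (272,319) and (273,289), and the pocket at (255,243). Next I'll check how the frames relate to the robot by projecting known points.

```bash
python3 - <<'E'
from h import *
o=telemetry.observe()
for n in('top','scene'):
    s=snap(n)
    print(n,proj(s,[[0,0,0],o['tool_pos'],[.5,0,0],[.5,.3,0],[.6,.3,0]]).round(0).tolist())
    if n=='top': print(ray(s,[[176,234],[200,225],[310,170],[17,260]],.03).round(3).tolist())
    x,y,w,h=((140,110,130,150) if n=='top' else (150,210,220,140))
    c=cv2.resize(s['frame'][y:y+h,x:x+w],None,fx=600/h if n=='top' else 3.6,fy=600/h if n=='top' else 3.6,interpolation=cv2.INTER_CUBIC)
    cv2.imwrite(f'pics/{n}c.png',c[:,:,::-1])
E
```

```text
top [[313.0, 452.0], [-37.0, 396.0], [309.0, 223.0], [176.0, 224.0], [176.0, 180.0]]
[[0.478, 0.294, 0.03], [0.497, 0.242, 0.03], [0.616, -0.0, 0.03], [0.425, 0.635, 0.03]]
scene [[545.0, 271.0], [392.0, 604.0], [313.0, 194.0], [260.0, 322.0], [211.0, 303.0]]
```

View pics/topc.png

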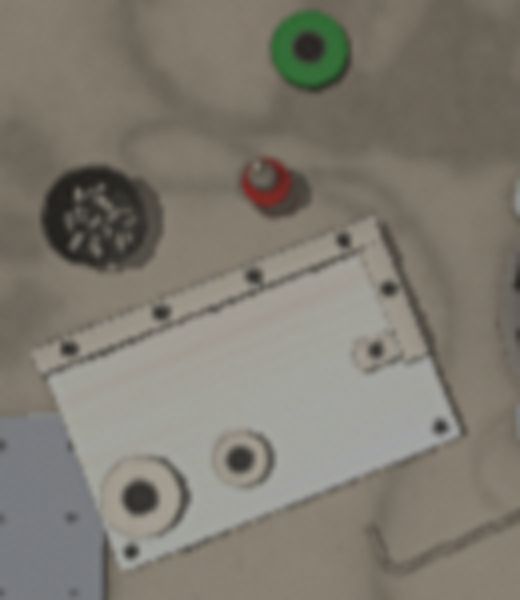

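View pics/scenec.png

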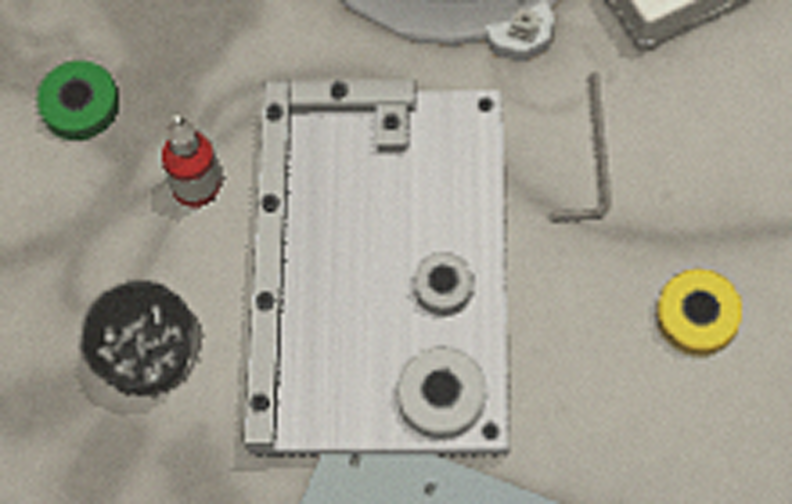

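Candidates for the large spacer:
- Grey disc on the plate, crop (141,497), top-view pixel (175,234). It is about 44 mm across and lies on the jig, so it fits the description.
- Small grey disc at (200,225). This is the small spacer.
- Green disc at (217,122) and yellow disc at (221,283). These are coloured look-alikes lying on the bench.

The crop confirms the first one. Its pocket is at the right end, with its inner corner near crop (358,258).

```bash
cat > jig.py <<'E'
from h import *
J=np.array([[-65,100,22],[-65,-100,22],[65,-100,34],[65,100,34],[51,-86,34],[51,100,34]])/1e3
C={'top':((140,110),4.,[[122,571],[464,433],[376,215],[33,352],[358,258],[50,374]]),
   'scene':((150,210),3.6,[[508,450],[502,92],[266,81],[246,443],[290,106],[272,443]])}
def bores(s):
    """dark bore centres on the light plate, cast on the spacer top plane"""
    g=cv2.cvtColor(s['frame'],cv2.COLOR_RGB2GRAY); m=(g<95).astype(np.uint8)
    n,l,st,c=cv2.connectedComponentsWithStats(m)
    out=[]
    for i in range(1,n):
        if 15<=st[i,4]<=160 and max(st[i,2:4])<1.7*min(st[i,2:4]):
            x,y=c[i].round().astype(int)
            p=ray(s,[c[i]],.036)[0]
            if .4<p[0]<.68 and .1<p[1]<.4: out.append((st[i,4],c[i].round(1).tolist(),p[:2].round(4).tolist()))
    return out
E
python3 - <<'E'
from jig import *
P=[];Q=[]
for n in('top','scene'):
    s=snap(n); o,k,px=C[n]; full=(np.array(px)+.5)/k-.5+o
    w=np.array([ray(s,[f],z)[0] for f,z in zip(full,J[:,2])])
    for A,B,t in((J[:,:2],w[:,:2],n),):
        a,b=A-A.mean(0),B-B.mean(0); th=np.arctan2((a[:,0]*b[:,1]-a[:,1]*b[:,0]).sum(),(a*b).sum())
        R=np.array([[np.cos(th),-np.sin(th)],[np.sin(th),np.cos(th)]]); t0=B.mean(0)-R@A.mean(0)
        print(n,np.degrees(th),t0,'res mm',((A@R.T+t0-B)*1e3).round(1).tolist())
    for r in bores(s): print(r, 'jig mm',((np.array(r[2])-t0)@R*1e3).round(1))
E
```

```text
top 21.294666812923964 [0.53361259 0.23740966] res mm [[-1.4, -0.9], [-2.3, -0.3], [-0.9, -0.3], [0.4, -0.2], [4.7, -2.2], [-0.5, 4.0]]
(np.int32(32), [199.5, 224.5], [0.4979, 0.242]) jig mm [-31.6  17.2]
(np.int32(55), [174.5, 233.9], [0.4781, 0.2957]) jig mm [-30.6  74.5]
scene 21.291184617121385 [0.53356712 0.23847309] res mm [[-0.6, 0.2], [-0.4, -0.6], [0.4, 0.2], [0.6, 0.7], [0.6, -1.0], [-0.6, 0.3]]
(np.int32(15), [243.6, 234.6], [0.5907, 0.1602]) jig mm [ 24.8 -93.7]
(np.int32(16), [224.5, 266.0], [0.5982, 0.2344]) jig mm [ 58.7 -27.3]
(np.int32(46), [272.5, 287.2], [0.4985, 0.2407]) jig mm [-31.9  14.8]
(np.int32(19), [223.4, 293.2], [0.578, 0.2845]) jig mm [58.1 26.8]
(np.int32(82), [272.1, 317.4], [0.4783, 0.2944]) jig mm [-31.2  72.2]
(np.int32(18), [221.8, 321.5], [0.5588, 0.334]) jig mm [58.2 79.8]
```

Both views agree on the jig: yaw 21.29°, origin (0.5336, 0.238). The large spacer is at jig (-31, 73) mm, so it needs 60 mm across and then 137 mm along. I'll move above a point behind it, close the fingers and align them.

Emit:
jog_arm(motion=[{"claw":0,"dx":0.45,"dy":-0.68,"dz":0,"twist":0.088},{"claw":0,"dx":0.45,"dy":-0.68,"dz":0,"twist":0.088},{"claw":0,"dx":0.45,"dy":-0.68,"dz":0,"twist":0.088},{"claw":0,"dx":0.45,"dy":-0.68,"dz":0,"twist":0.088},{"claw":0,"dx":0.45,"dy":-0.68,"dz":0,"twist":0.088},{"claw":0,"dx":0.45,"dy":-0.68,"dz":0,"twist":0.088},{"claw":0,"dx":0.45,"dy":-0.68,"dz":0,"twist":0.088},{"claw":0,"dx":0.45,"dy":-0.68,"dz":0,"twist":0.088},{"claw":0,"dx":0.45,"dy":-0.68,"dz":0,"twist":0.088},{"claw":0,"dx":0.45,"dy":-0.68,"dz":0,"twist":0.088},{"claw":0,"dx":0,"dy":0,"dz":0,"twist":0},{"claw":0,"dx":0,"dy":0,"dz":0,"twist":0}])

```text
time_s: 1.5
tool_pos: [0.4299, 0.2763, 0.2059]
eef_rot: [0.0, -0.183, 0.983, 0.0]
contact_force: [-1.2, 0.4, -0.5]
width: 0.0
grasp_force: 0.0
```

Emit:
jog_arm(motion=[{"claw":0,"dz":-0.5},{"claw":0,"dz":-0.5},{"claw":0,"dz":-0.5},{"claw":0,"dz":-0.5},{"claw":0,"dz":-0.4},{"claw":0,"dz":-0.4},{"claw":0,"dz":-0.3},{"claw":0,"dz":-0.2},{"claw":0,"dz":-0.14},{"claw":0}])

```text
invalid input at $.motion[0]: expected keys claw, dx, dy, dz, twist
```

```bash
python3 - <<'E'
from h import *
print(telemetry.observe()['tool_pos'])
s=snap('scene'); x,y,w,h=200,200,200,150
cv2.imwrite('pics/s1.png',cv2.resize(s['frame'][y:y+h,x:x+w,::-1],None,fx=4,fy=4,interpolation=cv2.INTER_CUBIC))
E
```

```text
[0.4298715  0.27625272 0.20591525]
```

View pics/s1.png

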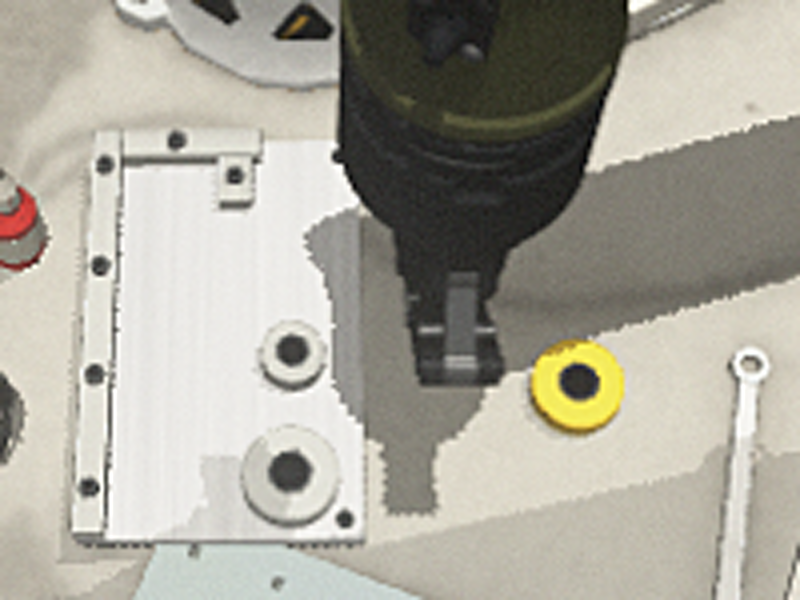

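The descent was refused because every row needs all five keys. The picture shows the gripper above and behind the plate, with the large spacer at crop (290,473), undisturbed. The yellow disc at crop (578,384) is about 10 cm from the target, so I'll descend with full rows.

Emit:
jog_arm(motion=[{"claw":0,"dx":0,"dy":0,"dz":-0.5,"twist":0},{"claw":0,"dx":0,"dy":0,"dz":-0.5,"twist":0},{"claw":0,"dx":0,"dy":0,"dz":-0.5,"twist":0},{"claw":0,"dx":0,"dy":0,"dz":-0.5,"twist":0},{"claw":0,"dx":0,"dy":0,"dz":-0.4,"twist":0},{"claw":0,"dx":0,"dy":0,"dz":-0.4,"twist":0},{"claw":0,"dx":0,"dy":0,"dz":-0.3,"twist":0},{"claw":0,"dx":0,"dy":0,"dz":-0.2,"twist":0},{"claw":0,"dx":0,"dy":0,"dz":-0.14,"twist":0},{"claw":0,"dx":0,"dy":0,"dz":0,"twist":0}])

```text
time_s: 2.55
tool_pos: [0.4286, 0.2774, 0.0331]
eef_rot: [-0.001, -0.185, 0.983, -0.0]
contact_force: [0.3, -0.6, -0.3]
width: 0.0002
grasp_force: 0.0
```

Emit:
jog_arm(motion=[{"claw":0,"dx":0.1,"dy":0.01,"dz":0.02,"twist":0},{"claw":0,"dx":0.093,"dy":0.036,"dz":0,"twist":0},{"claw":0,"dx":0.093,"dy":0.036,"dz":0,"twist":0},{"claw":0,"dx":0.093,"dy":0.036,"dz":0,"twist":0},{"claw":0,"dx":0.093,"dy":0.036,"dz":0,"twist":0},{"claw":0,"dx":0.093,"dy":0.036,"dz":0,"twist":0},{"claw":0,"dx":0.093,"dy":0.036,"dz":0,"twist":0},{"claw":0,"dx":0.093,"dy":0.036,"dz":0,"twist":0},{"claw":0,"dx":0.093,"dy":0.036,"dz":0,"twist":0},{"claw":0,"dx":0,"dy":0,"dz":0,"twist":0}])

```text
time_s: 3.55
tool_pos: [0.4723, 0.2922, 0.0348]
eef_rot: [0.0, -0.185, 0.983, 0.0]
contact_force: [-0.4, -0.3, -1.1]
width: -0.0001
grasp_force: 0.0
```

```bash
cat >> jig.py <<'E'
th=np.radians(21.29);Rj=np.array([[np.cos(th),-np.sin(th)],[np.sin(th),np.cos(th)]]);T0=np.array([.5336,.238])
def tojig(p): return ((np.array(p)[:2]-T0)@Rj*1e3).round(1)
def report():
    for n in('top','scene'):
        for r in bores(snap(n)):
            j=tojig(r[2])
            if r[0]>28 and abs(j[0])<50: print(n,r[0],r[1],j)
    o=telemetry.observe(); print('tcp',tojig(o['tool_pos']),o['tool_pos'][2],'F jig',(o['contact_force'][:2]@Rj).round(1))
E
python3 -c "
from jig import *
report()"
```

```text
tcp [-38.3  72.7] 0.034626719469241035 F jig [-0.6  0.4]
```

```bash
python3 - <<'E'
from h import *
s=snap('scene');t=snap('top'); f=lambda s,x,y:cv2.resize(s['frame'][y:y+150,x:x+100],None,fx=4,fy=4,interpolation=cv2.INTER_CUBIC)
cv2.imwrite('pics/s2.png',np.hstack([f(s,205,215),f(t,140,130)])[:,:,::-1])
E
```

```text
(no output)
```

View pics/s2.png

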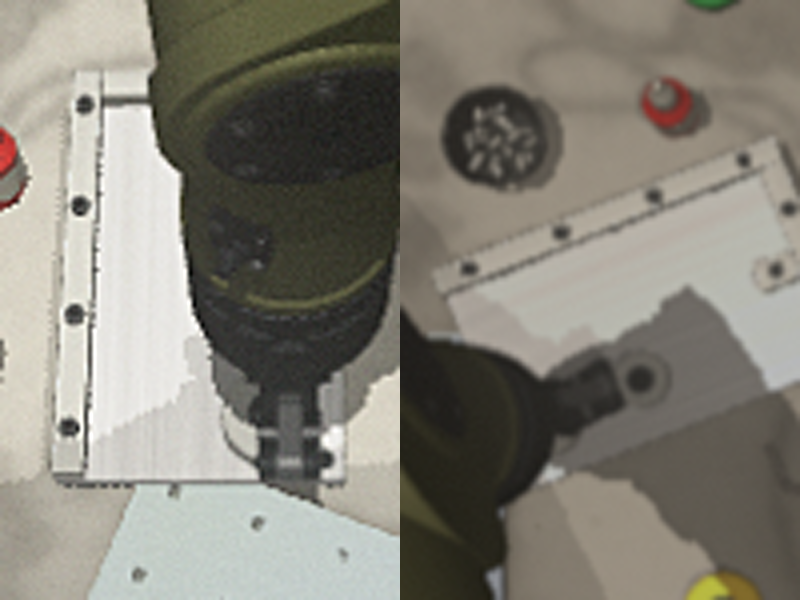

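```bash
python3 - <<'E'
from jig import *
o=telemetry.observe(); p=o['tool_pos']; s=snap('scene');t=snap('top')
P=[p+[0,0,-.008],p,p+[0,0,.06],p+[0,0,.15]]
print(((proj(s,P)-[205,215])*4).round().tolist()); print(((proj(t,P)-[140,130])*4+[400,0]).round().tolist())
a=np.linspace(0,2*np.pi,60)
im=[]
for c,off in((s,(205,215)),(t,(140,130))):
    f=cv2.resize(c['frame'][off[1]:off[1]+150,off[0]:off[0]+100],None,fx=4,fy=4,interpolation=cv2.INTER_CUBIC)
    f=cv2.convertScaleAbs(f,alpha=1.6,beta=15)
    for cx,col in((-31,(255,0,0)),(-5,(0,255,0))):
        q=Rj@(np.c_[cx+22*np.cos(a),73+22*np.sin(a)].T/1e3)+T0[:,None]
        u=(proj(c,np.c_[q.T,np.full(60,.036)])-off)*4
        cv2.polylines(f,[u.round().astype(np.int32)],True,col,1)
    im.append(f)
cv2.imwrite('pics/s3.png',np.hstack(im)[:,:,::-1])
E
```

```text
[[285.0, 416.0], [285.0, 411.0], [286.0, 368.0], [287.0, 291.0]]
[[549.0, 428.0], [546.0, 428.0], [520.0, 428.0], [475.0, 428.0]]
```

View pics/s3.png

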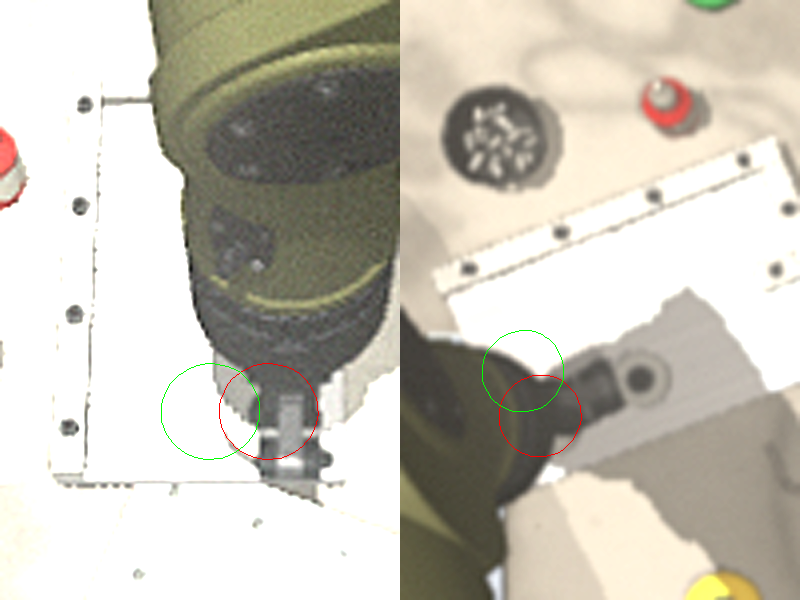

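The tool hides the spacer, so I can't tell whether it moved. I'll back the tool straight off and measure.

Emit:
jog_arm(motion=[{"claw":0,"dx":-0.186,"dy":-0.073,"dz":0,"twist":0},{"claw":0,"dx":-0.186,"dy":-0.073,"dz":0,"twist":0},{"claw":0,"dx":-0.186,"dy":-0.073,"dz":0,"twist":0},{"claw":0,"dx":-0.186,"dy":-0.073,"dz":0,"twist":0},{"claw":0,"dx":0,"dy":0,"dz":0,"twist":0}])

```text
time_s: 4.35
tool_pos: [0.4326, 0.2768, 0.0347]
eef_rot: [-0.001, -0.185, 0.983, 0.0]
contact_force: [0.1, -0.7, -0.1]
width: -0.0001
grasp_force: 0.0
```

```bash
python3 - <<'E'
from jig import *
report()
s=snap('scene');t=snap('top'); f=lambda s,x,y:cv2.resize(s['frame'][y:y+150,x:x+100],None,fx=4,fy=4,interpolation=cv2.INTER_CUBIC)
cv2.imwrite('pics/s4.png',np.hstack([f(s,205,215),f(t,140,130)])[:,:,::-1])
E
```

```text
scene 40 [272.7, 287.0] [-32.   15.1]
scene 78 [272.1, 317.4] [-31.   72.6]
tcp [-78.2  72.8] 0.03503334729042197 F jig [ 0.4 -0.6]
```

View pics/s4.png

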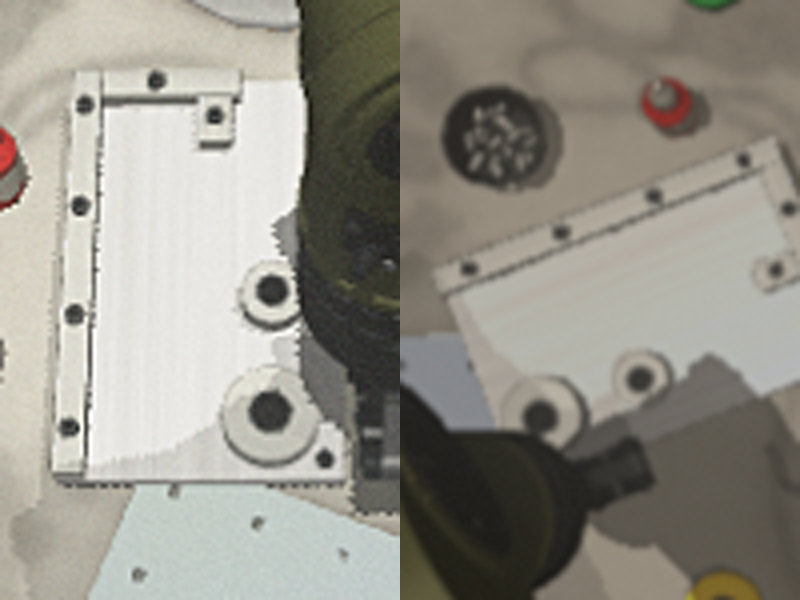

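The spacer hasn't moved (still at jig (-31, 72.6)), and neither has the small one, so the closed tips passed over it. I'll check the real fingertip height against the picture.

```bash
python3 - <<'E'
from jig import *
s=snap('scene');t=snap('top')
a=np.array([.4299,.2763,.2059])
print('s1',((proj(s,[a+[0,0,d] for d in(-.03,-.008,0,.05,.1)])-[200,200])*4).round().tolist())
p=telemetry.observe()['tool_pos']
for nm,c,off,add in(('scene',s,(205,215),0),('top',t,(140,130),400)):
    print(nm,'now',((proj(c,[p+[0,0,d] for d in(-.03,-.008,0,.05,.1)])-off)*4+[add,0]).round().tolist())
E
```

```text
s1 [[423.0, 361.0], [426.0, 340.0], [427.0, 332.0], [436.0, 279.0], [446.0, 218.0]]
scene now [[370.0, 430.0], [372.0, 416.0], [373.0, 410.0], [378.0, 375.0], [384.0, 335.0]]
top now [[582.0, 494.0], [575.0, 495.0], [572.0, 496.0], [552.0, 500.0], [531.0, 504.0]]
```

```bash
python3 - <<'E'
from jig import *
from scipy.optimize import least_squares
s=snap('scene');t=snap('top')
a=np.array([.4299,.2763,.2059]);b=np.array([.4723,.2922,.0348]);c=np.array([.4326,.2768,.0347])
ex=np.r_[Rj[:,0],0];ey=np.r_[Rj[:,1],0];ez=np.array([0,0,1.])
D=lambda v,sg:v[0]*ex+sg*v[1]*ey+v[2]*ez
f=lambda v:np.r_[proj(s,[a+D(v,1)])[0]-[314.5,296.2],proj(s,[b+D(v,1)])[0]-[277.5,335]]
r=least_squares(f,[0,.03,.03]);print('scene only',r.x*1e3,r.fun)
g=lambda v:np.r_[proj(t,[b+D(v,-1)])[0]-[193,226.2],proj(t,[c+D(v,-1)])[0]-[201,246.]]
h=lambda v:np.r_[f(v),g(v)]
r=least_squares(h,[0,.03,.03]);print('both',r.x*1e3,r.fun)
x,y=150,190
q=s['frame'][180:380,200:380]
t2=t['frame'][200:300,150:240]
A=cv2.resize(q,(540,600),interpolation=cv2.INTER_CUBIC);B=cv2.resize(t2,(260,289),interpolation=cv2.INTER_CUBIC)
z=np.zeros((600,260,3),np.uint8);z[:289]=B
cv2.imwrite('pics/s5.png',cv2.convertScaleAbs(np.hstack([A,z])[:,:,::-1],alpha=2.2,beta=10))
print(telemetry.observe()['width'])
E
```

```text
scene only [ -1.43712779  59.66285526 107.38983799] [ 0.48296268  0.48588277 -0.60563073 -0.61450941]
both [ -1.46943062  57.62167118 101.84689578] [ 0.09983768  0.4414834  -0.60871201 -0.94837991  0.3457337  -0.25222109
  0.34049145  0.62994375]
0.00027559041085792747
```

View pics/s5.png

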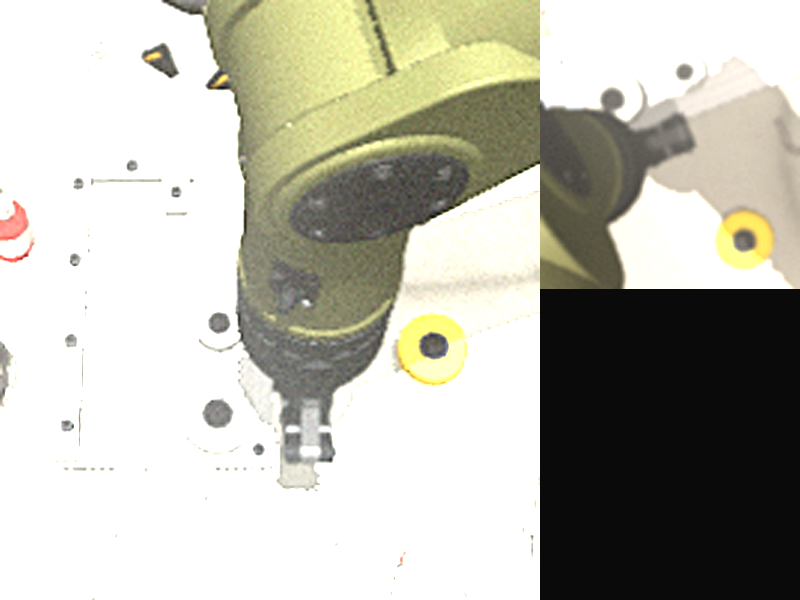

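In this picture the visible "finger" at (310,430) is only a linkage knuckle, about 58 mm off-axis and 102 mm above the TCP. The tips themselves are hidden. I'll back off a bit more and probe the bench gently to find the real tip height.

Emit:
jog_arm(motion=[{"claw":0,"dx":-0.14,"dy":-0.054,"dz":0,"twist":0},{"claw":0,"dx":-0.14,"dy":-0.054,"dz":0,"twist":0},{"claw":0,"dx":0,"dy":0,"dz":-0.08,"twist":0},{"claw":0,"dx":0,"dy":0,"dz":-0.08,"twist":0},{"claw":0,"dx":0,"dy":0,"dz":-0.08,"twist":0},{"claw":0,"dx":0,"dy":0,"dz":-0.08,"twist":0},{"claw":0,"dx":0,"dy":0,"dz":-0.08,"twist":0},{"claw":0,"dx":0,"dy":0,"dz":-0.04,"twist":0},{"claw":0,"dx":0,"dy":0,"dz":0,"twist":0}])

```text
time_s: 5.65
tool_pos: [0.4202, 0.2718, 0.0123]
eef_rot: [-0.0, -0.185, 0.983, -0.0]
contact_force: [0.1, -0.3, -0.6]
width: 0.0001
grasp_force: 0.0
```

Emit:
jog_arm(motion=[{"claw":0,"dx":0,"dy":0,"dz":-0.03,"twist":0},{"claw":0,"dx":0,"dy":0,"dz":-0.03,"twist":0},{"claw":0,"dx":0,"dy":0,"dz":0,"twist":0}])

```text
time_s: 5.95
tool_pos: [0.4203, 0.2719, 0.0096]
eef_rot: [-0.0, -0.185, 0.983, 0.0]
contact_force: [0.3, -1.0, -1.0]
width: -0.0001
grasp_force: 0.0
```

Emit:
jog_arm(motion=[{"claw":0,"dx":0,"dy":0,"dz":-0.02,"twist":0},{"claw":0,"dx":0,"dy":0,"dz":-0.02,"twist":0},{"claw":0,"dx":0,"dy":0,"dz":0,"twist":0}])

```text
time_s: 6.25
tool_pos: [0.4203, 0.2719, 0.0076]
eef_rot: [-0.0, -0.185, 0.983, 0.0]
contact_force: [0.0, 1.0, -0.9]
width: -0.0004
grasp_force: 0.0
```

Emit:
jog_arm(motion=[{"claw":0,"dx":0,"dy":0,"dz":-0.02,"twist":0},{"claw":0,"dx":0,"dy":0,"dz":-0.02,"twist":0},{"claw":0,"dx":0,"dy":0,"dz":-0.02,"twist":0},{"claw":0,"dx":0,"dy":0,"dz":0,"twist":0}])

```text
time_s: 6.65
tool_pos: [0.4202, 0.2719, 0.0046]
eef_rot: [-0.0, -0.185, 0.983, -0.0]
contact_force: [0.3, 0.2, -0.1]
width: -0.0002
grasp_force: 0.0
```

Emit:
jog_arm(motion=[{"claw":0,"dx":0,"dy":0,"dz":-0.02,"twist":0},{"claw":0,"dx":0,"dy":0,"dz":-0.02,"twist":0},{"claw":0,"dx":0,"dy":0,"dz":-0.02,"twist":0},{"claw":0,"dx":0,"dy":0,"dz":-0.02,"twist":0},{"claw":0,"dx":0,"dy":0,"dz":0,"twist":0}])

```text
time_s: 7.15
tool_pos: [0.4203, 0.2719, 0.0006]
eef_rot: [-0.0, -0.185, 0.983, -0.0]
contact_force: [0.2, 0.6, 0.5]
width: -0.0001
grasp_force: 0.0
```

Emit:
jog_arm(motion=[{"claw":0,"dx":0,"dy":0,"dz":-0.02,"twist":0},{"claw":0,"dx":0,"dy":0,"dz":-0.02,"twist":0},{"claw":0,"dx":0,"dy":0,"dz":-0.02,"twist":0},{"claw":0,"dx":0,"dy":0,"dz":-0.02,"twist":0},{"claw":0,"dx":0,"dy":0,"dz":0,"twist":0}])

```text
time_s: 7.65
tool_pos: [0.4202, 0.2719, -0.0034]
eef_rot: [-0.0, -0.185, 0.983, -0.0]
contact_force: [-0.2, -0.0, -0.6]
width: 0.0002
grasp_force: 0.0
```

```bash
python3 - <<'E'
from jig import *
s=snap('scene');t=snap('top')
o=telemetry.observe();print(o['tool_pos'],o['contact_force'],o['q'].round(3).tolist())
A=cv2.resize(s['frame'][240:360,240:360],(600,600),interpolation=cv2.INTER_CUBIC)
B=cv2.resize(t['frame'][210:280,160:230],(200,200),interpolation=cv2.INTER_CUBIC)
z=np.zeros((600,200,3),np.uint8);z[:200]=B
cv2.imwrite('pics/s6.png',cv2.convertScaleAbs(np.hstack([A,z])[:,:,::-1],alpha=1.5,beta=10))
E
```

```text
[ 0.42034454  0.2719572  -0.00329213] [-0.87040302  0.25502999 -0.15835721] [-0.771, 0.219, 0.157, 2.039, -0.044, 0.887, 1.352]
```

View pics/s6.png

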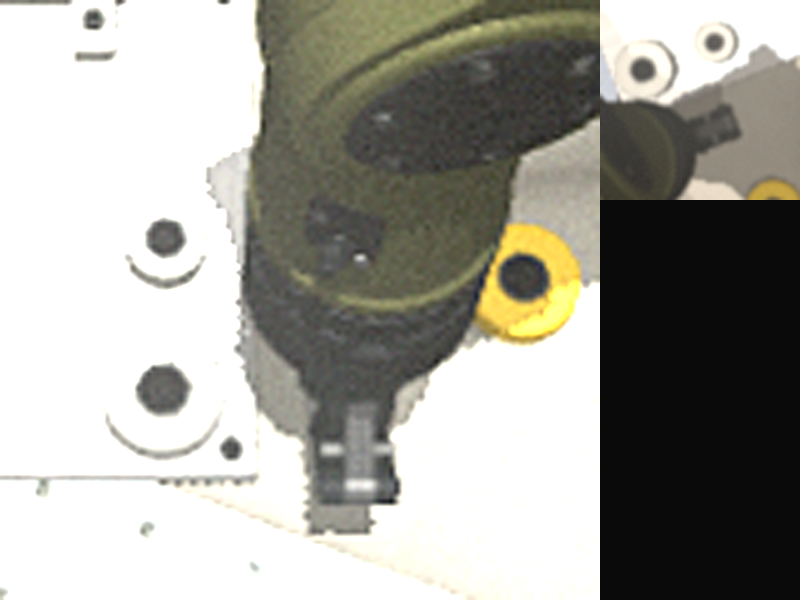

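In this picture the tool stands off the plate, with the spacers at (163,388) and (166,240) untouched. It is well above the bench even though the reported z is below 0, so the tips are shorter than stated. I'll keep probing gently.

Emit:
jog_arm(motion=[{"claw":0,"dx":0,"dy":0,"dz":-0.03,"twist":0},{"claw":0,"dx":0,"dy":0,"dz":-0.03,"twist":0},{"claw":0,"dx":0,"dy":0,"dz":-0.03,"twist":0},{"claw":0,"dx":0,"dy":0,"dz":-0.03,"twist":0},{"claw":0,"dx":0,"dy":0,"dz":0,"twist":0}])

```text
time_s: 8.25
tool_pos: [0.4202, 0.2718, -0.0096]
eef_rot: [-0.0, -0.185, 0.983, -0.0]
contact_force: [-0.2, 0.5, 0.6]
width: 0.0002
grasp_force: 0.0
```

Emit:
jog_arm(motion=[{"claw":0,"dx":0,"dy":0,"dz":-0.03,"twist":0},{"claw":0,"dx":0,"dy":0,"dz":-0.03,"twist":0},{"claw":0,"dx":0,"dy":0,"dz":-0.03,"twist":0},{"claw":0,"dx":0,"dy":0,"dz":-0.03,"twist":0},{"claw":0,"dx":0,"dy":0,"dz":0,"twist":0}])

```text
time_s: 8.75
tool_pos: [0.4202, 0.2718, -0.0155]
eef_rot: [-0.0, -0.185, 0.983, -0.0]
contact_force: [-0.6, 0.1, -0.6]
width: 0.0002
grasp_force: 0.0
```

Emit:
jog_arm(motion=[{"claw":0,"dx":0,"dy":0,"dz":-0.03,"twist":0},{"claw":0,"dx":0,"dy":0,"dz":-0.03,"twist":0},{"claw":0,"dx":0,"dy":0,"dz":-0.03,"twist":0},{"claw":0,"dx":0,"dy":0,"dz":-0.03,"twist":0},{"claw":0,"dx":0,"dy":0,"dz":0,"twist":0}])

```text
time_s: 9.25
tool_pos: [0.4202, 0.2718, -0.0215]
eef_rot: [-0.0, -0.185, 0.983, -0.0]
contact_force: [0.2, -0.3, 0.5]
width: 0.0002
grasp_force: 0.0
```

Emit:
jog_arm(motion=[{"claw":0,"dx":0,"dy":0,"dz":-0.03,"twist":0},{"claw":0,"dx":0,"dy":0,"dz":-0.03,"twist":0},{"claw":0,"dx":0,"dy":0,"dz":-0.03,"twist":0},{"claw":0,"dx":0,"dy":0,"dz":-0.03,"twist":0},{"claw":0,"dx":0,"dy":0,"dz":0,"twist":0}])

```text
time_s: 9.75
tool_pos: [0.4204, 0.272, -0.0256]
eef_rot: [-0.0, -0.185, 0.983, 0.0]
contact_force: [-5.6, -3.5, 15.7]
width: 0.0001
grasp_force: 7.9
```

Contact with the bench came at z = -0.0256, so the tips really stand about 25 mm behind the reported TCP. I'll lift to z = 0.003, which puts the tips about 6 mm above the plate, and push again.

Emit:
jog_arm(motion=[{"claw":0,"dx":0,"dy":0,"dz":0.3,"twist":0},{"claw":0,"dx":0,"dy":0,"dz":0.31,"twist":0},{"claw":0,"dx":0,"dy":0,"dz":0,"twist":0},{"claw":0,"dx":0.186,"dy":0.073,"dz":0,"twist":0},{"claw":0,"dx":0.186,"dy":0.073,"dz":0,"twist":0},{"claw":0,"dx":0.093,"dy":0.037,"dz":0,"twist":0},{"claw":0,"dx":0.093,"dy":0.037,"dz":0,"twist":0},{"claw":0,"dx":0.093,"dy":0.037,"dz":0,"twist":0},{"claw":0,"dx":0.093,"dy":0.037,"dz":0,"twist":0},{"claw":0,"dx":0.093,"dy":0.037,"dz":0,"twist":0},{"claw":0,"dx":0.093,"dy":0.037,"dz":0,"twist":0},{"claw":0,"dx":0,"dy":0,"dz":0,"twist":0}])

```text
time_s: 10.95
tool_pos: [0.4678, 0.2907, 0.0034]
eef_rot: [0.001, -0.185, 0.983, 0.0]
contact_force: [-0.3, -0.2, -0.6]
width: 0.0002
grasp_force: 0.0
```

```bash
python3 -c "
from jig import *
report()"
```

```text
scene 88 [260.3, 317.4] [-10.1  72.5]
tcp [-43.  73.] 0.003315454009099897 F jig [-0.7  0.2]
```

The spacer is now at jig (-10, 72.5), as predicted. I'll continue to the rail.

Emit:
jog_arm(motion=[{"claw":0,"dx":0.093,"dy":0.037,"dz":0,"twist":0},{"claw":0,"dx":0.093,"dy":0.037,"dz":0,"twist":0},{"claw":0,"dx":0.093,"dy":0.037,"dz":0,"twist":0},{"claw":0,"dx":0.093,"dy":0.037,"dz":0,"twist":0},{"claw":0,"dx":0.093,"dy":0.037,"dz":0,"twist":0},{"claw":0,"dx":0.093,"dy":0.037,"dz":0,"twist":0},{"claw":0,"dx":0.056,"dy":0.022,"dz":0,"twist":0},{"claw":0,"dx":0.037,"dy":0.015,"dz":0,"twist":0},{"claw":0,"dx":0.037,"dy":0.015,"dz":0,"twist":0},{"claw":0,"dx":0,"dy":0,"dz":0,"twist":0}])

```text
time_s: 12.05
tool_pos: [0.5015, 0.3042, 0.0033]
eef_rot: [0.0, -0.185, 0.983, 0.0]
contact_force: [-0.3, -0.6, -1.0]
width: -0.0002
grasp_force: 0.0
```

```bash
python3 -c "
from jig import *
report()"
```

```text
top 150 [199.5, 224.1] [-31.   16.4]
tcp [-6.1 73.3] 0.0032602515654518924 F jig [0.5 0.3]
```

Emit:
jog_arm(motion=[{"claw":0,"dx":0.019,"dy":0.007,"dz":0,"twist":0},{"claw":0,"dx":0.019,"dy":0.007,"dz":0,"twist":0},{"claw":0,"dx":0.019,"dy":0.007,"dz":0,"twist":0},{"claw":0,"dx":0,"dy":0,"dz":0,"twist":0}])

```text
time_s: 12.55
tool_pos: [0.5043, 0.3052, 0.0033]
eef_rot: [0.0, -0.185, 0.983, 0.0]
contact_force: [1.4, 0.1, 0.0]
width: 0.0004
grasp_force: 0.0
```

Emit:
jog_arm(motion=[{"claw":0,"dx":0.019,"dy":0.007,"dz":0,"twist":0},{"claw":0,"dx":0.019,"dy":0.007,"dz":0,"twist":0},{"claw":0,"dx":0,"dy":0,"dz":0,"twist":0}])

```text
time_s: 12.85
tool_pos: [0.5053, 0.3056, 0.003]
eef_rot: [-0.001, -0.185, 0.983, -0.0]
contact_force: [-3.0, -0.8, 1.6]
width: 0.0003
grasp_force: 1.4
```

The spacer is at the rail (about 3 N of contact). I'll back off, lift and turn the tool 65°, so the pad face pushes along -y with a 25° bias towards the rail. The tool goes round to the +y side.

Emit:
jog_arm(motion=[{"claw":0,"dx":-0.112,"dy":-0.044,"dz":0,"twist":0},{"claw":0,"dx":-0.112,"dy":-0.044,"dz":0,"twist":0},{"claw":0,"dx":0,"dy":0,"dz":0.4,"twist":0},{"claw":0,"dx":0,"dy":0,"dz":0.4,"twist":0},{"claw":0,"dx":0.006,"dy":0.135,"dz":0,"twist":-0.18},{"claw":0,"dx":0.006,"dy":0.135,"dz":0,"twist":-0.18},{"claw":0,"dx":0.006,"dy":0.135,"dz":0,"twist":-0.18},{"claw":0,"dx":0.006,"dy":0.135,"dz":0,"twist":-0.18},{"claw":0,"dx":0.006,"dy":0.135,"dz":0,"twist":-0.18},{"claw":0,"dx":0.006,"dy":0.135,"dz":0,"twist":-0.18},{"claw":0,"dx":0.006,"dy":0.135,"dz":0,"twist":-0.18},{"claw":0,"dx":0.006,"dy":0.135,"dz":0,"twist":-0.18}])

```text
time_s: 14.05
tool_pos: [0.4971, 0.3557, 0.0434]
eef_rot: [0.0, 0.373, 0.928, 0.0]
contact_force: [0.6, 1.0, -0.5]
width: -0.0001
grasp_force: 0.0
```

Emit:
jog_arm(motion=[{"claw":0,"dx":0,"dy":0,"dz":0,"twist":0},{"claw":0,"dx":0,"dy":0,"dz":0,"twist":0}])

```text
time_s: 14.25
tool_pos: [0.497, 0.3553, 0.0433]
eef_rot: [0.0, 0.369, 0.929, 0.0]
contact_force: [0.1, -0.7, 0.5]
width: 0.0
grasp_force: 0.0
```

```bash
python3 -c "
from jig import *
report(); print(telemetry.observe()['q'].round(2), telemetry.observe()['eef_rot'].round(3))"
```

```text
scene 31 [240.4, 242.3] [ 30.7 -76.5]
tcp [  8.6 122. ] 0.04329224597237999 F jig [0.8 0.2]
[-0.93  0.37  0.33  1.74 -0.14  1.05  0.25] [ 0.     0.37   0.929 -0.   ]
```

Emit:
jog_arm(motion=[{"claw":0,"dx":0.156,"dy":0.061,"dz":0,"twist":0},{"claw":0,"dx":0,"dy":0,"dz":-0.3,"twist":0},{"claw":0,"dx":0,"dy":0,"dz":-0.3,"twist":0},{"claw":0,"dx":0,"dy":0,"dz":-0.2,"twist":0},{"claw":0,"dx":0,"dy":0,"dz":0,"twist":0},{"claw":0,"dx":0.036,"dy":-0.093,"dz":0,"twist":0},{"claw":0,"dx":0.036,"dy":-0.093,"dz":0,"twist":0},{"claw":0,"dx":0.036,"dy":-0.093,"dz":0,"twist":0},{"claw":0,"dx":0.036,"dy":-0.093,"dz":0,"twist":0},{"claw":0,"dx":0.036,"dy":-0.093,"dz":0,"twist":0},{"claw":0,"dx":0.036,"dy":-0.093,"dz":0,"twist":0},{"claw":0,"dx":0,"dy":0,"dz":0,"twist":0}])

```text
time_s: 15.55
tool_pos: [0.5164, 0.3294, 0.0034]
eef_rot: [0.0, 0.371, 0.929, -0.0]
contact_force: [-1.2, 0.5, -0.3]
width: 0.0001
grasp_force: 0.0
```

```bash
python3 -c "
from jig import *
report()"
```

```text
tcp [17.2 92.4] 0.0033214773658242075 F jig [-0.3 -0.1]
```

```bash
cat >> jig.py <<'E'
def patch(jx,jy,k=9,step=1):
    p=Rj@(np.array([jx,jy])/1e3)+T0
    for n in('top','scene'):
        s=snap(n); u=proj(s,[[p[0],p[1],.036]])[0].round().astype(int)
        g=cv2.cvtColor(s['frame'],cv2.COLOR_RGB2GRAY); print(n,u); print(g[u[1]-k:u[1]+k+1:step,u[0]-k:u[0]+k+1:step])
E
python3 -c "
from jig import *
patch(30.5,62.5,12,1)"
```

```text
top [169 206]
[[127 148 163 165 164 164 164 164 166 166 167 169 168 163 155 132 118  96
   86  85  91  97  98  98  99]
 [103 123 155 166 166 166 166 168 167 165 164 166 155 130 114  96  89  88
   91  95  99 100 100  98 100]
 [ 63  82 125 161 169 167 164 162 158 142 133 130 120  97  87  84  86  90
   96 100 100 100 100 100 100]
 [ 51  64 111 161 166 156 134 125 122 109 100  96  94  89  90  91  90  89
   91  96  97 100 102 100 101]
 [ 58  76 124 155 136 116  94  93  94  93  91  91  91  93  95  95  94  93
   92  91  90  97 100  99  98]
 [ 64  76 105 115  92  81  85  90  92  93  93  94  93  93  96  95  95  95
   94  90  88  89  96  98  98]
 [ 57  66  76  77  74  82  90  93  92  94  93  92  92  92  95  95  95  95
   94  93  91  86  89  95  98]
 [ 47  67  74  74  83  89  93  95  95  93  90  81  77  76  80  87  92  94
   95  95  94  90  82  89  97]
 [ 40  62  75  79  90  94  93  94  93  85  71  58  53  52  57  67  82  94
   95  96  96  93  83  82  97]
 [ 34  47  64  78  90  93  94  94  89  70  51  39  37  37  39  48  66  89
   96  95  95  94  86  79  92]
 [ 31  34  49  70  85  93  95  92  8
[... 2856 characters left out ...]
64 66 38 71 67 61 45 43 69 67 43 65 55 44 44 46 44 44
  49]
 [61 59 52 56 40 41 39 41 48 41 44 47 43 45 48 40 44 44 42 44 43 40 48 50
  65]
 [49 54 62 60 54 48 53 46 41 44 41 42 42 47 41 41 45 52 43 47 48 50 65 49
  59]
 [50 46 50 56 64 61 63 54 52 43 39 50 53 47 51 56 50 50 51 52 52 64 57 57
  43]
 [44 48 47 49 50 51 60 60 58 51 54 60 63 53 58 60 63 51 57 55 55 49 46 45
  44]
 [50 48 42 44 47 50 48 52 48 54 56 62 56 51 51 51 50 55 43 49 47 43 46 47
  46]
 [48 53 52 53 46 42 46 43 43 42 44 52 43 45 50 46 43 47 43 48 50 47 45 44
  49]
 [47 48 41 44 47 52 45 53 54 54 46 46 49 49 43 48 50 47 46 44 43 48 45 48
  47]
 [43 50 45 44 49 46 45 48 47 45 50 53 49 48 45 50 46 47 45 49 50 42 49 51
  50]]
```

The top view shows the bore within about 2 mm of the predicted (30.5, 62.5), so the spacer is following along the rail. I'll continue the drag.

Emit:
jog_arm(motion=[{"claw":0,"dx":0.036,"dy":-0.093,"dz":0,"twist":0},{"claw":0,"dx":0.036,"dy":-0.093,"dz":0,"twist":0},{"claw":0,"dx":0.036,"dy":-0.093,"dz":0,"twist":0},{"claw":0,"dx":0.036,"dy":-0.093,"dz":0,"twist":0},{"claw":0,"dx":0.036,"dy":-0.093,"dz":0,"twist":0},{"claw":0,"dx":0.036,"dy":-0.093,"dz":0,"twist":0},{"claw":0,"dx":0.036,"dy":-0.093,"dz":0,"twist":0},{"claw":0,"dx":0.036,"dy":-0.093,"dz":0,"twist":0},{"claw":0,"dx":0.036,"dy":-0.093,"dz":0,"twist":0},{"claw":0,"dx":0.036,"dy":-0.093,"dz":0,"twist":0},{"claw":0,"dx":0,"dy":0,"dz":0,"twist":0}])

```text
time_s: 16.85
tool_pos: [0.5344, 0.2829, 0.0033]
eef_rot: [0.0, 0.371, 0.928, -0.0]
contact_force: [-0.0, -0.3, -0.0]
width: -0.0002
grasp_force: 0.0
```

```bash
sed -i 's/g<95/g<thr/; s/def bores(s)/def bores(s,thr=95)/; s/bores(snap(n))/bores(snap(n),thr)/; s/def report()/def report(thr=95)/' jig.py; python3 -c "
from jig import *
report(60)"
```

```text
tcp [17.1 42.6] 0.0033356048253435425 F jig [ 0.3 -0. ]
```

```bash
cat >> jig.py <<'E'
def near(jx,jy,thr=60,k=7):
    s=snap('top'); p=Rj@(np.array([jx,jy])/1e3)+T0
    u=proj(s,[[p[0],p[1],.036]])[0].round().astype(int)
    g=cv2.cvtColor(s['frame'],cv2.COLOR_RGB2GRAY)[u[1]-k:u[1]+k+1,u[0]-k:u[0]+k+1]
    n,l,st,c=cv2.connectedComponentsWithStats((g<thr).astype(np.uint8))
    for i in range(1,n):
        if st[i,4]>12: print(u,st[i].tolist(),tojig(ray(s,[c[i]+u-k],.036)[0]))
E
python3 -c "
from jig import *
near(30.5,12)"
```

```text
[191 197] [0, 5, 2, 10, 17] [29.7 28. ]
[191 197] [3, 4, 8, 8, 47] [30.6 12.6]
```

The spacer is at (30.6, 12.6), on the rail. Continuing.

Emit:
jog_arm(motion=[{"claw":0,"dx":0.036,"dy":-0.093,"dz":0,"twist":0},{"claw":0,"dx":0.036,"dy":-0.093,"dz":0,"twist":0},{"claw":0,"dx":0.036,"dy":-0.093,"dz":0,"twist":0},{"claw":0,"dx":0.036,"dy":-0.093,"dz":0,"twist":0},{"claw":0,"dx":0.036,"dy":-0.093,"dz":0,"twist":0},{"claw":0,"dx":0.036,"dy":-0.093,"dz":0,"twist":0},{"claw":0,"dx":0.036,"dy":-0.093,"dz":0,"twist":0},{"claw":0,"dx":0.036,"dy":-0.093,"dz":0,"twist":0},{"claw":0,"dx":0.036,"dy":-0.093,"dz":0,"twist":0},{"claw":0,"dx":0.036,"dy":-0.093,"dz":0,"twist":0},{"claw":0,"dx":0.036,"dy":-0.093,"dz":0,"twist":0},{"claw":0,"dx":0,"dy":0,"dz":0,"twist":0}])

```text
time_s: 18.2
tool_pos: [0.5542, 0.2316, 0.0033]
eef_rot: [0.0, 0.371, 0.928, -0.0]
contact_force: [0.2, -0.5, 0.9]
width: -0.0001
grasp_force: 0.0
```

```bash
python3 -c "
from jig import *
near(30.5,-42); report()"
```

```text
[214 188] [0, 0, 12, 15, 134] [ 32.2 -35.6]
scene 41 [272.6, 287.0] [-31.8  15.1]
tcp [ 16.9 -12. ] 0.0032409951348930655 F jig [-0.6 -0.6]
```

Emit:
jog_arm(motion=[{"claw":0,"dx":0.036,"dy":-0.093,"dz":0,"twist":0},{"claw":0,"dx":0.036,"dy":-0.093,"dz":0,"twist":0},{"claw":0,"dx":0.036,"dy":-0.093,"dz":0,"twist":0},{"claw":0,"dx":0.015,"dy":-0.037,"dz":0,"twist":0},{"claw":0,"dx":0.015,"dy":-0.037,"dz":0,"twist":0},{"claw":0,"dx":0,"dy":0,"dz":0,"twist":0}])

```text
time_s: 18.95
tool_pos: [0.5607, 0.2148, 0.0032]
eef_rot: [0.0, 0.371, 0.929, -0.0]
contact_force: [0.6, -0.5, -0.3]
width: 0.0
grasp_force: 0.0
```

Emit:
jog_arm(motion=[{"claw":0,"dx":0.007,"dy":-0.019,"dz":0,"twist":0},{"claw":0,"dx":0.007,"dy":-0.019,"dz":0,"twist":0},{"claw":0,"dx":0,"dy":0,"dz":0,"twist":0}])

```text
time_s: 19.25
tool_pos: [0.5612, 0.2134, 0.0033]
eef_rot: [0.0, 0.371, 0.929, 0.0]
contact_force: [0.8, 1.1, 0.3]
width: -0.0001
grasp_force: 0.1
```

Emit:
jog_arm(motion=[{"claw":0,"dx":0.007,"dy":-0.019,"dz":0,"twist":0},{"claw":0,"dx":0.007,"dy":-0.019,"dz":0,"twist":0},{"claw":0,"dx":0,"dy":0,"dz":0,"twist":0}])

```text
time_s: 19.55
tool_pos: [0.5619, 0.2115, 0.0033]
eef_rot: [-0.0, 0.371, 0.929, 0.0]
contact_force: [-0.9, -0.4, 0.7]
width: -0.0002
grasp_force: 0.4
```

Emit:
jog_arm(motion=[{"claw":0,"dx":0.007,"dy":-0.019,"dz":0,"twist":0},{"claw":0,"dx":0,"dy":0,"dz":0,"twist":0}])

```text
time_s: 19.75
tool_pos: [0.5619, 0.2114, 0.0033]
eef_rot: [-0.0, 0.37, 0.929, 0.0]
contact_force: [-2.3, 1.5, 1.0]
width: 0.0
grasp_force: 1.4
```

Emit:
jog_arm(motion=[{"claw":0,"dx":0.007,"dy":-0.019,"dz":0,"twist":0},{"claw":0,"dx":0,"dy":0,"dz":0,"twist":0}])

```text
time_s: 19.95
tool_pos: [0.5619, 0.2112, 0.0033]
eef_rot: [-0.001, 0.37, 0.929, 0.001]
contact_force: [-2.8, 4.7, 0.4]
width: -0.0001
grasp_force: 2.4
```

Home contact at the stop: about 5 N and the tool has stalled at the predicted position. One last small press, then I'll retreat along the face normal, lift and move away.

Emit:
jog_arm(motion=[{"claw":0,"dx":0.014,"dy":-0.016,"dz":0,"twist":0},{"claw":0,"dx":0,"dy":0,"dz":0,"twist":0}])

```text
time_s: 20.15
tool_pos: [0.5619, 0.2112, 0.0032]
eef_rot: [-0.001, 0.37, 0.929, 0.001]
contact_force: [-3.5, 5.0, 0.7]
width: -0.0
grasp_force: 3.3
```

Emit:
jog_arm(motion=[{"claw":0,"dx":-0.07,"dy":0.07,"dz":0,"twist":0},{"claw":0,"dx":-0.14,"dy":0.14,"dz":0,"twist":0},{"claw":0,"dx":-0.14,"dy":0.14,"dz":0,"twist":0},{"claw":0,"dx":0,"dy":0,"dz":0.5,"twist":0},{"claw":0,"dx":0,"dy":0,"dz":0.8,"twist":0},{"claw":0,"dx":0,"dy":0,"dz":0.8,"twist":0},{"claw":0,"dx":0,"dy":0,"dz":0.8,"twist":0},{"claw":0,"dx":-0.3,"dy":0.7,"dz":0.3,"twist":0},{"claw":0,"dx":-0.4,"dy":0.8,"dz":0.3,"twist":0},{"claw":0,"dx":-0.4,"dy":0.8,"dz":0,"twist":0},{"claw":0,"dx":-0.4,"dy":0.8,"dz":0,"twist":0},{"claw":0,"dx":-0.4,"dy":0.8,"dz":0,"twist":0}])

```text
time_s: 21.35
tool_pos: [0.4496, 0.4227, 0.1785]
eef_rot: [0.0, 0.371, 0.929, 0.0]
contact_force: [1.3, 0.4, -0.2]
width: 0.0
grasp_force: 0.0
```

Emit:
jog_arm(motion=[{"claw":0,"dx":-0.4,"dy":0.7,"dz":0,"twist":0},{"claw":0,"dx":-0.4,"dy":0.7,"dz":0,"twist":0},{"claw":0,"dx":0,"dy":0,"dz":0,"twist":0},{"claw":0,"dx":0,"dy":0,"dz":0,"twist":0}])

```text
time_s: 21.75
tool_pos: [0.4094, 0.4921, 0.1778]
eef_rot: [0.0, 0.369, 0.929, -0.0]
contact_force: [-0.0, 0.1, -0.8]
width: 0.0
grasp_force: 0.0
```

```bash
python3 - <<'E'
from jig import *
s=snap('scene');t=snap('top')
for n,c in(('top',t),('scene',s)):
    for r in bores(c): print(n,r[0],r[1],tojig(r[2]))
report(); print(telemetry.observe()['tool_pos'])
# edge gap check: gray along -y from disc to stop, and +x to rail
for nm,c in(('top',t),('scene',s)):
    g=cv2.cvtColor(c['frame'],cv2.COLOR_RGB2GRAY)
    for d,(ax,lab) in(((1,0),('x rail')),((0,-1),('y stop'))) if 0 else ():
        pass
E
```

```text
top 49 [223.6, 184.3] [ 30.4 -63.4]
top 32 [199.5, 224.5] [-31.8  16.7]
scene 61 [240.2, 247.8] [ 30.6 -64.9]
scene 94 [201.9, 254.1] [103.5 -51.2]
scene 29 [205.4, 263.7] [ 95.2 -31.3]
scene 16 [224.5, 266.0] [ 58.9 -26.8]
scene 18 [223.3, 293.1] [58.4 27. ]
top 49 [223.6, 184.3] [ 30.4 -63.4]
top 32 [199.5, 224.5] [-31.8  16.7]
scene 61 [240.2, 247.8] [ 30.6 -64.9]
tcp [-21.7 278.5] 0.17841496941947377 F jig [ 0.7 -0.2]
[0.41222751 0.4896514  0.17841497]
```

Both views put the spacer at (30.5, -64.2). That matches its x while on the rail and the seat's y within the calibration error. The small spacer hasn't moved and the tool is clear, so I'm handing in.

```bash
python3 -c "
from plant import ticket
print(ticket.sign_off())"
```

```text
the job is handed in; nothing more can be done
None
```

The large spacer was pushed to the rail and dragged along it into the corner pocket, pressed against both rail and stop; the small spacer did not move, the arm finished clear, and the job was handed in after about 22 s on the robot clock (no verdict returned).

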